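# Raise the cleaning cabinet's window to the arrow clip

### The arm

A 6-joint arm with a two-finger parallel gripper is mounted at the origin on the work surface. World frame = base frame: x ahead of the robot, y to its left, z up, the work surface at z = 0. Lengths are in m, angles in degrees, forces in N, time in s.
With the tool pointing down it reaches from about 0.4 to 0.825 m from the base axis. Payload 7 kg.
Tool frame: the origin (TCP) lies on the centre line of the jaws, within the pads' length; the fingertips stand 19 mm ahead of it and the grasp point (between the pads) is the TCP; z points along the fingers, y is the line along which they close (so a half turn about z gives the same grasp; the last joint's range is limited). The gripper opens to 88 mm and grips with 3 to 60 N. Pads are 19 mm wide; open, the fingers measure 130 mm over their backs; the gripper's body (78 mm by 193 mm) begins 47 mm behind the grasp point.
Start: joints at [83.199, 20.546, 0.682, 0, -70.136, -16.507], TCP at [0.267, 0.62, 0.246] pointing down, gripper open.
Joint ranges: [-176.03, 176.03], [-82.01, 121.73], [-58.28, 71.71], [-173.87, 95.51], [-174.79, -0.11], [-173.66, 173.66]. Speed limits (degrees/s): [136.94, 136.94, 172.46, 180, 180, 180].

### API

Orientations are given as [roll, pitch, yaw] about the fixed x, y, z axes, in that order (R = Rz(yaw) Ry(pitch) Rx(roll)).
In Python, from plant import get_state, capture, close_job gives the robot as it stands.
- The arm moves only by the tool apply_moves, never from a script. Its argument "targets" is a list of rows, each a list of 7 numbers: the opening, from 0 (shut) to 1 (fully open), then the shift along the tool's x, y, z normalised to -1 to 1, where 1 is 1000 mm, then the turn, a rotation vector about the tool's x, y, z normalised to -1 to 1, where 1 is 90 degrees. In form: [[claw, tx, ty, tz, ax, ay, az], ...]. A call has 1 to 20 rows; each row shifts and turns the commanded pose from where the row before left it, along the tool's axes as they then stand; what a row does not reach is not made up. A row lasts 1/12 s, in which the tool goes at most 41.7 mm and 7.16 degrees, less where a joint would pass 70% of its speed; a pose out of reach is approached as far as the arm can. A call with a number of a shift or a turn outside -1 to 1 is refused whole. A call with a gripper value outside its range is refused whole. The fingers move at their own pace and stop on an object; "newtons" is the grip in N (left out, the last holds). Time passes only in rows, so rows that do not move let the fingers close. It gives the time, the measured TCP pose, the force, the opening and the grip force at its end, in the units of the state.
- get_state(): the state, without advancing time (a new reading comes with each control period).
- capture(name): name is "scene" or "side" or "wrist"; returns a dict with "frame" (420x560x3 uint8, red, green, blue), "range_z" (420x560 float32, m along the optical axis (not along the pixel's ray), 0 where there is no reading), "camera_matrix" (3x3 intrinsics, pixels), "T" (4x4, takes a point from camera to world coordinates). Camera axes: x right, y down, z forward; pixel columns grow to the right and rows downward; lengths in m; the calibration is good to about 2 mm. A picture is of the moment at which its call begins.
- close_job(): hands the job in; it is judged then, once.
The state is a dict: "time_s": time; "joints": joint angles; "qd": joint speeds; "joint_torque": joint torques, N m; "tcp_pos": TCP position; "eef_rot": TCP orientation; "contact_force": force on the tool from outside, world axes, zero at the start; "moment": the same for the moment, N m; "gripper_width": finger opening in m; "gripper_force": force on a finger pad.
Only numpy, scipy, OpenCV 4.12 (cv2) and the standard library are available. Lean on these libraries where they do the work, as an engineer would, in place of code of your own. Each camera call takes 0.05 s, during which the arm holds its last target. There are 200 camera calls.

### The job

Push the counterweighted window of the parts-cleaning cabinet smoothly up its sloping rails, with the fingertips beneath its lip and without gripping it, until the end of the lip is level with the pointed clip on the rail at the robot's right (the round clip on the other rail marks another height: ignore it). Then let go and come away, leaving the window standing at that height. Do not shift the clips, and leave the can, the bearing, the carton and the ball joint where they stand.

Things in the scene. Friction and masses are not known exactly. Their poses are not given: they have to be found in the camera images.
- cabinet: Blue steel cabinet, 300 deep, 440 wide, 345 high, fixed to the bench. Origin: centre of its underside; x from front to back, y to the robot's left, z up. The front wall is upright up to 100 mm; above it the front leans back 40 degrees from vertical, with a 32 mm square aluminium rail along each side (centres at y = +-204 mm). The clear window slides in this sloping plane between the rails.
- window (a joint): Travel of the window up its slope, m: 0 shut (lip's underside at the top edge of the upright front wall), 0.18 at the top stop. Starts at 0 to 0.03. Counterweighted: it stays wherever it is left and takes about 2 to 5 N along the slope to move either way; about 1 kg.
- lip_under (a point): Middle of the underside of the window's lip (moves with it). Axes: z up the slope (direction of travel, 40 degrees back from vertical), x square to the window into the cabinet (-x is outward, toward the robot and up), y along the lip to the robot's left. The lip's underside reaches 18.5 mm along -x and +x (there is the window) and 170 mm along +-y; free space below. Aluminium, 11 thick, with a black rubber strip 24 deep, 5 thick on top.
- lip_end (a point): Middle of the lip's end at the robot's right, at half its 16 mm thickness (strip included): 170 mm along -y and 8 mm along +z from lip_under. Same axes.
- arrow_tip (a point): Tip of the pointed clip: dark steel block 36 x 26 mm, 24 mm proud of the rail at the robot's right, with a 20 mm cone pointing along +y to the lip's end. It marks the wanted height: the window is right when lip_end is level with this tip along the slope (z of these axes, same as lip_under). 40 to 150 mm up the slope from the lip's start; clamped stiffly.
- round_mid (a point): Centre of the outer face of the round clip, a dark steel disc 30 mm across and 24 mm high on the left-hand rail. It marks some other height and is to be left alone; axes as lip_under.
- can: Upright closed spray can, 58 across, 150 high, standing on the bench to the left in front of the cabinet. Origin: centre of its underside.
- bearing: Steel wheel-bearing ring, 72 across, 34 high, bore 38, lying flat on the bench before the cabinet. Origin: centre of its underside.
- carton: Small cardboard carton, 90 x 65, 55 high, on the bench to the right in front of the cabinet. Origin: centre of its underside.
- ball_joint: Dark steel ball joint standing on its round 44 mm foot with a stem on top, 50 high, on the bench before the cabinet. Origin: centre of its underside.

How it is judged (in metres and radians):
On the way, in this order (a step that is already met when the one before it is completed fails the run):
1. the fingers push on the lip and the window rises (contact force between the fingers and lip above 0.5 N and velocity of joint window above 0.003 m/s), for 0.05 s.
2. the lip's end is level with the arrow tip, within 8 mm (z of lip_end in the frame of arrow_tip between -0.008 and 0.008 m), for 0.2 s.
At the end, for the whole second after the job is handed in: The middle of the lip's end is within 8 mm of the arrow tip along the slope, the window stands still (under 5 mm/s), the four objects on the bench are within 20 mm and the two clips within 5 mm of where they started (all of step 2 and velocity of joint window between -0.005 and 0.005 m/s and distance of each of can, bearing, carton, ball_joint from where it was at the start of the episode below 0.02 m and distance of each of arrow_tip, round_mid from where it was at the start of the episode below 0.005 m); the robot touches nothing.
It fails at once if the can, bearing, carton or ball joint is knocked, moved or lifted (over 20 mm) (distance of any of can, bearing, carton, ball_joint from where it was at the start of the episode above 0.02 m).
It fails at once if the lip is gripped or pressed hard from above (over 12 N on the rubber strip on its top) (contact force between the fingers and lip_cap above 12 N).
It fails at once if the window is jerked (faster than 0.4 m/s) (velocity of joint window above 0.4 m/s).
It fails at once if a clip is shifted along its rail (over 5 mm) (distance of any of arrow_tip, round_mid from where it was at the start of the episode above 0.005 m).
It also fails if it takes over 48 s, if anything falls off the work surface, if the arm or the gripper's body presses on something with over 40 N, if the wrist force passes 120 N, or if a joint passes its speed limit or range.

## Working session

There is one attempt and no reset: what is moved stays moved. The work goes in short steps, Python scripts to look and compute and a tool call to move; the robot and the scene stay as the last step left them, time stands still between calls to the robot, and variables do not carry over. Pictures are saved under pics/ and viewed, at most 10 in all, crops included, and the job is handed in when it is done.

Besides the shell and the picture viewer there is one more tool, called after ">>>" as a command line: name --pt "numbers of a row" for each row, then --argument value for the rest. apply_moves: Moves the arm, as the interface text tells. Scaled input: -1 to 1 covers 1000 mm each way for a shift and 90 degrees each way for a turn. Its arguments: {"type":"object","properties":{"targets":{"type":"array","items":{"type":"array","items":{"type":"number"}}},"newtons":{"type":"number"}},"required":["targets"]}

```bash
mkdir -p pics; ls
python3 - <<'E'
from plant import *
import cv2,numpy as np
print(get_state())
for n in ["scene","side","wrist"]:
    c=capture(n); np.savez(f"{n}0.npz",**c); cv2.imwrite(f"pics/{n}0.png",c["frame"][:,:,::-1]); print(n,c["camera_matrix"].round(1).tolist(),c["T"].round(3).tolist())
E
```

```text
pics
{'time_s': 0.0, 'joints': array([ 8.32012209e+01,  2.05893153e+01,  6.32489965e-01, -2.12408092e-02,
       -7.01363178e+01, -1.65067838e+01]), 'qd': array([-0.06463218,  0.03173192, -0.01573735,  0.06532876,  0.06814327,
        0.05466648]), 'joint_torque': array([ 4.29944259e-05, -5.82723427e+01,  2.93049020e+01,  6.99758381e+00,
        7.00752513e-03, -1.61427911e-04]), 'tcp_pos': array([0.26688699, 0.61947715, 0.24463332]), 'eef_rot': array([ 1.79905022e+02, -7.32256639e-03, -2.33127904e+01]), 'contact_force': array([ 0.16504368, -0.02464779,  0.7873051 ]), 'moment': array([ 0.0267144 ,  0.03722688, -0.04111496]), 'gripper_force': 0.0, 'gripper_width': 0.0875976121122369}
scene [[528.2, 0.0, 277.0], [0.0, 528.2, 207.3], [0.0, 0.0, 1.0]] [[-0.834, 0.441, -0.331, 0.874], [0.551, 0.685, -0.476, 0.523], [0.016, -0.58, -0.815, 0.962], [0.0, 0.0, 0.0, 1.0]]
side [[478.4, 0.0, 280.8], [0.0, 478.4, 212.4], [0.0, 0.0, 1.0]] [[-0.984, -0.135, 0.119, 0.413], [-0.18, 0.703, -0.688, 0.697], [0.009, -0.698, -0.716, 0.838], [0.0, 0.0, 0.0, 1.0]]
wrist [[302.2, 0.0, 279.1], [0.0, 302.2, 210.5], [0.0, 0.0, 1.0]] [[-0.396, -0.878, -0.268, 0.338], [-0.918, 0.379, 0.116, 0.587], [0.0, 0.292, -0.956, 0.383], [0.0, 0.0, 0.0, 1.0]]
```

View pics/scene0.png

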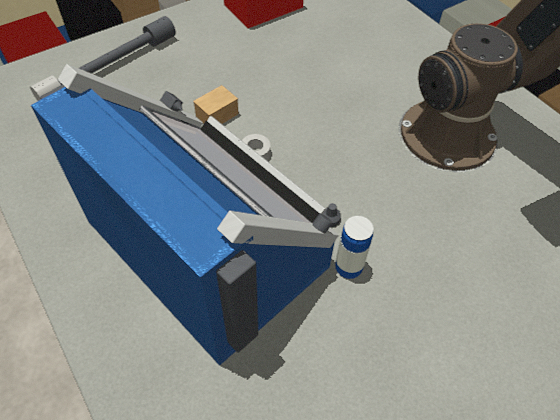

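View pics/side0.png

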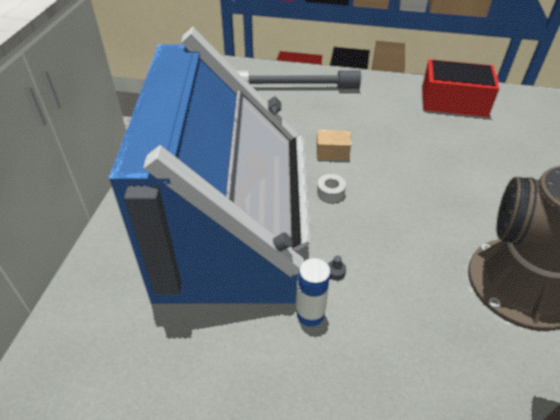

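The scene view shows the cabinet facing the robot. The lip with its black strip runs from about (207,120) to (322,210). The pointed clip is at (172,100), the round clip at (322,222), the can at (355,245), the bearing at (257,146), the carton at (215,103) and the ball joint near (333,212). In the side view the pointed clip is at (275,104), and the lip runs from (298,140) to (298,245).

```bash
cat > h.py <<'E'
import numpy as np,cv2
def load(n): return dict(np.load(n))
def cloud(c):
    K=c["camera_matrix"];z=c["range_z"];v,u=np.indices(z.shape)
    P=np.stack([(u-K[0,2])/K[0,0]*z,(v-K[1,2])/K[1,1]*z,z],-1)
    W=P@c["T"][:3,:3].T+c["T"][:3,3]; W[z<=0]=np.nan
    return W
E
python3 - <<'E'
from h import *
for n,pts in [("scene",dict(lipL=(318,208),lipR=(210,122),clip=(172,100),round=(322,222),can=(357,228),bear=(257,140),carton=(214,97),ball=(334,208),railTopL=(240,225),railTopR=(70,76),win=(200,145))),
 ("side",dict(lipT=(296,145),lipB=(295,235),clip=(275,104),round=(284,241),can=(314,268),carton=(333,135),bear=(325,195),ball=(338,260),win=(265,160)))]:
    c=load(n+"0.npz");W=cloud(c)
    for k,(u,v) in pts.items(): print(n,k,np.nanmedian(W[v-1:v+2,u-1:u+2].reshape(-1,3),0).round(3))
    f=c["frame"].astype(int)
    blue=(f[...,2]>f[...,0]+50)&np.isfinite(W[...,0])&(W[...,2]>.1)
    top=W[blue&(W[...,2]>.33)&(W[...,2]<.36)]
    print("top",len(top),cv2.minAreaRect(top[:,:2].astype(np.float32)),np.median(top[:,2]))
    # sloping plane normals
    n_=np.cross(W[2:-2,4:]-W[2:-2,:-4] if 0 else np.roll(W,-2,1)-np.roll(W,2,1),np.roll(W,-2,0)-np.roll(W,2,0)); n_/=np.linalg.norm(n_,axis=-1,keepdims=True)
    n_*=np.sign(n_[...,2:])
    m=(abs(n_[...,2]-np.sin(np.radians(40)))<.06)&(W[...,2]>.1)
    q=n_[m]; yaw=np.degrees(np.arctan2(-q[:,1],-q[:,0])); print("yaw",len(q),np.median(yaw),np.percentile(yaw,[25,75]))
E
```

```text
scene lipL [0.473 0.084 0.135]
scene lipR [ 0.535 -0.228  0.134]
scene clip [ 0.601 -0.255  0.21 ]
scene round [0.513 0.143 0.191]
scene can [0.446 0.167 0.149]
scene bear [ 0.427 -0.212  0.029]
scene carton [ 0.452 -0.372  0.054]
scene ball [0.403 0.056 0.048]
scene railTopL [0.696 0.182 0.382]
scene railTopR [ 0.776 -0.221  0.378]
scene win [ 0.607 -0.128  0.196]
top 13797 ((0.7653527855873108, -0.024302229285240173), (0.09740865975618362, 0.44283655285835266), 10.271498680114746) 0.34411171617048686
yaw 7086 10.333976269542733 [ 5.86860047 14.60630519]
side lipT [ 0.535 -0.207  0.132]
side lipB [0.492 0.072 0.128]
side clip [ 0.595 -0.253  0.209]
side round [0.502 0.145 0.19 ]
side can [0.443 0.162 0.148]
side carton [ 0.456 -0.371  0.054]
side bear [ 0.452 -0.168  0.019]
side ball [0.401 0.054 0.048]
side win [ 0.584 -0.082  0.18 ]
top 6575 ((0.7654104232788086, -0.02533009648323059), (0.09525004774332047, 0.4440773129463196), 10.745875358581543) 0.34331476341265765
yaw 6777 10.631725461932799 [ 4.39549602 15.22404126]
```

Run:
```python
from h import *
c=load("scene0.npz");a=cv2.resize(c["frame"][60:260,130:380,::-1],None,fx=3.2,fy=3,interpolation=cv2.INTER_CUBIC)
cv2.imwrite("pics/crop.png",a)
```

```text
(no output)
```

View pics/crop.png

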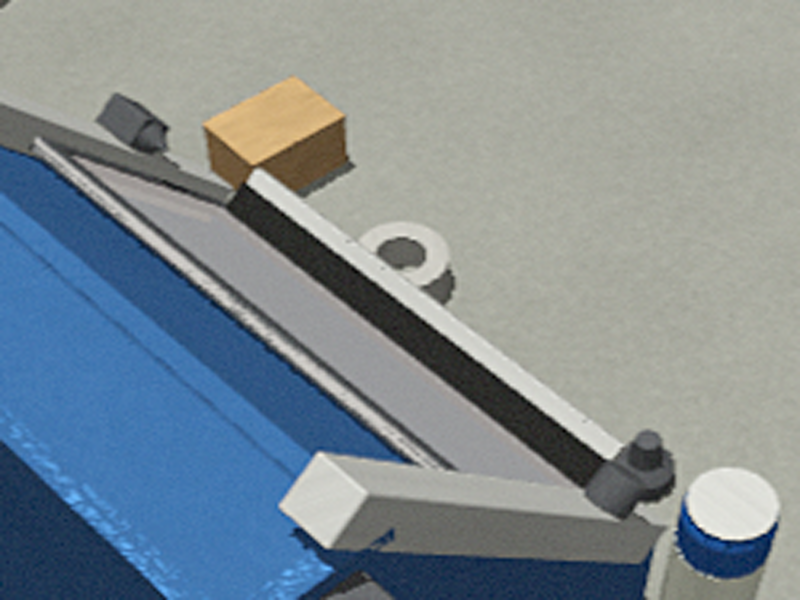

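The crop shows the black strip on top of the lip, with the clip block at about (135,120) and its cone pointing toward the lip's end. The ball joint at (650,450) lies beyond the round clip and the left end of the lip. Next I'll work in slope coordinates.

```bash
cat >> h.py <<'E'
yaw=np.radians(10.4);d=np.array([np.cos(yaw),np.sin(yaw),0]);l=np.array([-np.sin(yaw),np.cos(yaw),0]);z=np.array([0,0,1.])
C=np.array([.7654,-.0248,0])-.1028*d
s=np.sin(np.radians(40))*d+np.cos(np.radians(40))*z; n=-np.cos(np.radians(40))*d+np.sin(np.radians(40))*z
O=C-.15*d+.1*z
M=np.array([n,l,s])
def slope(W): return (W-O)@M.T
E
python3 - <<'E'
from h import *
print("C",C,"O",O)
for nm in ["scene","side"]:
    c=load(nm+"0.npz");W=cloud(c);S=slope(W);f=c["frame"].astype(int);g=f.sum(-1)
    fin=np.isfinite(S[...,0])
    win=fin&(abs(S[...,1])<.12)&(S[...,2]>.08)&(S[...,2]<.14)&(W[...,2]>.1)&(abs(S[...,0])<.05)
    print(nm,"window n",np.median(S[win][:,0]))
    rail=fin&(abs(S[...,1]+.204)<.012)&(S[...,2]>.16)&(S[...,2]<.3)&(abs(S[...,0])<.08); print("rail n",np.percentile(S[rail][:,0],[10,50,90]))
    lip=fin&(abs(S[...,1])<.15)&(S[...,2]>-.02)&(S[...,2]<.06)&(S[...,0]>.012)&(S[...,0]<.06)
    print("lip n,s pct",np.percentile(S[lip][:,0],[1,10,50,90,99]).round(4),np.percentile(S[lip][:,2],[1,10,50,90,99]).round(4))
    blk=lip&(g<150); print("strip n,s",np.percentile(S[blk][:,0],[2,50,98]).round(4),np.percentile(S[blk][:,2],[5,50,95]).round(4), "by y",[np.median(S[blk&(abs(S[...,1]-y)<.03)][:,2]).round(4) for y in(-.1,0,.1)])
    le=fin&(S[...,2]>-.02)&(S[...,2]<.06)&(S[...,0]>.012)&(S[...,0]<.045)&(abs(S[...,1])<.19)
    print("lip y ext",np.percentile(S[le][:,1],[.5,99.5]).round(4))
    for side in(-1,1):
        r=fin&(abs(S[...,1]-side*.195)<.035)&(S[...,2]>.02)&(S[...,2]<.2)&(g<330)&(S[...,0]<.08)&(S[...,0]>(.036))
        if r.sum()<5: print("none",side,r.sum());continue
        q=S[r]; print("clip",side,len(q),"min",q.min(0).round(4),"max",q.max(0).round(4))
        for lo,hi in[(-.225,-.205),(-.205,-.19),(-.19,-.183),(-.183,-.175),(-.175,-.16)] if side<0 else []:
            k=q[(q[:,1]>lo)&(q[:,1]<hi)]
            if len(k): print("  y",lo,hi,len(k),"n",k[:,0].min().round(4),k[:,0].max().round(4),"s",k[:,2].min().round(4),k[:,2].max().round(4))
E
```

```text
C [ 0.66428885 -0.04335737  0.        ] O [ 0.51675313 -0.07043524  0.1       ]
scene window n 0.002397229992192635
rail n [0.01431856 0.01481421 0.01524974]
lip n,s pct [0.0124 0.0152 0.0271 0.0388 0.0407] [0.0096 0.016  0.0203 0.0245 0.0267]
strip n,s [0.0124 0.0199 0.0271] [0.02   0.0231 0.0258] by y [np.float64(0.0232), np.float64(0.023), np.float64(0.0229)]
lip y ext [-0.187  0.169]
clip -1 60 min [ 0.036  -0.2244  0.0918] max [ 0.0396 -0.1867  0.1198]
  y -0.225 -0.205 26 n 0.036 0.0394 s 0.0936 0.1187
  y -0.205 -0.19 30 n 0.0361 0.0396 s 0.0918 0.1198
  y -0.19 -0.183 4 n 0.037 0.0386 s 0.0939 0.1081
clip 1 73 min [0.0361 0.1927 0.0664] max [0.041  0.22   0.0943]
side window n 0.002083434447441976
rail n [0.01277091 0.01404019 0.01513025]
lip n,s pct [0.0123 0.0161 0.0282 0.0401 0.0414] [0.0076 0.0128 0.0187 0.0232 0.0245]
strip n,s [0.0122 0.0186 0.0254] [0.0208 0.0225 0.0242] by y [np.float64(0.0227), np.float64(0.0226), np.float64(0.0222)]
lip y ext [-0.1702  0.1872]
clip -1 57 min [ 0.0361 -0.2212  0.0938] max [ 0.0398 -0.1882  0.119 ]
  y -0.225 -0.205 25 n 0.0367 0.0398 s 0.0938 0.1174
  y -0.205 -0.19 30 n 0.0363 0.0392 s 0.0948 0.119
  y -0.19 -0.183 2 n 0.0361 0.0381 s 0.1058 0.1108
clip 1 114 min [0.0361 0.1943 0.0637] max [0.0422 0.2189 0.0942]
```

>>> apply_moves --pt "1 0 0 -0.01 0 0 -0.075" --pt "1 0 0 -0.01 0 0 -0.075" --pt "1 0 0 -0.01 0 0 -0.075" --pt "1 0 0 -0.005 0 0 -0.075" --pt "1 0 0 0 0 0 -0.075" --pt "1 0.002 0.03 0 0 0 0" --pt "1 0.002 0.03 0 0 0 0" --pt "1 0.002 0.03 0 0 0 0" --pt "1 0.002 0.03 0 0 0 0" --pt "1 0.002 0.03 0 0 0 0" --pt "1 0.002 0.03 0 0 0 0" --pt "1 0.002 0.03 0 0 0 0" --pt "1 0.002 0.03 0 0 0 0" --pt "1 0.002 0.03 0 0 0 0" --pt "1 0.002 0.03 0 0 0 0"

```text
time_s: 1.4
tcp_pos: [0.3411, 0.3269, 0.2805]
eef_rot: [-180.0, 0.0, 10.5]
contact_force: [0.4, -0.1, -0.3]
gripper_width: 0.0877
gripper_force: 0.0
```

```bash
cat >> h.py <<'E'
from scipy.spatial.transform import Rotation as Ro
Rt=np.array([s,-l,-n]).T
def rel(st,N,L,S):
    "tool-frame shift and turn (normalised) to go from state to slope point N,L,S with target attitude"
    R=Ro.from_euler("xyz",st["eef_rot"],degrees=True); p=O+M.T@np.array([N,L,S])
    return (R.inv().apply(p-st["tcp_pos"])).round(4),(np.degrees((R.inv()*Ro.from_matrix(Rt)).as_rotvec())/90).round(4),(M@(st["tcp_pos"]-O)).round(4)
E
python3 - <<'E'
from plant import *
from h import *
st=get_state();print(st["joints"].round(1),st["tcp_pos"],st["eef_rot"],st["time_s"]);print(rel(st,.15,0,-.025))
E
```

```text
[ 67.7  -0.3 -20.6  -0.  -69.7  32.7] [0.34111356 0.32689019 0.28045607] [-1.79999687e+02  8.38435547e-03  1.04540002e+01] 1.4
(array([-0.0303,  0.4225,  0.1032]), array([-3.000e-04,  5.556e-01,  6.000e-04]), array([0.1934, 0.4225, 0.0733]))
```

>>> apply_moves --pt "1 0 0.03 0 0 0 0" --pt "1 0 0.03 0 0 0 0" --pt "1 0 0.03 0 0 0 0" --pt "1 0 0.03 0 0 0 0" --pt "1 0 0.03 0 0 0 0" --pt "1 0 0.03 0 0 0 0" --pt "1 0 0.03 0 0 0 0" --pt "1 0 0.03 0 0 0 0" --pt "1 0 0.03 0 0 0 0" --pt "1 0 0.03 0 0 0 0" --pt "1 0 0.03 0 0 0 0" --pt "1 0 0.03 0 0 0 0" --pt "1 0 0.03 0 0 0 0" --pt "1 0 0.03 0 0 0 0" --pt "1 0 0 0 0 0.0695 0" --pt "1 0 0 0 0 0.0695 0" --pt "1 0 0 0 0 0.0695 0" --pt "1 0 0 0 0 0.0695 0"

```text
time_s: 2.9
tcp_pos: [0.4176, -0.0849, 0.2809]
eef_rot: [-180.0, -25.3, 10.4]
contact_force: [0.3, 0.8, 0.9]
gripper_width: 0.0875
gripper_force: 0.0
```

>>> apply_moves --pt "1 0 0 0 0 0.0695 0" --pt "1 0 0 0 0 0.0695 0" --pt "1 0 0 0 0 0.0695 0" --pt "1 0 0 0 0 0.0695 0" --pt "1 0 0 0 0 0 0"

```text
time_s: 3.32
tcp_pos: [0.4215, -0.1008, 0.287]
eef_rot: [-178.6, -49.8, 10.3]
contact_force: [-1.5, 0.4, -2.2]
gripper_width: 0.0877
gripper_force: 0.0
```

Run:
```python
from plant import *
from h import *
st=get_state();print(st["joints"].round(1),st["tcp_pos"],st["eef_rot"],st["time_s"]);print(rel(st,.12,0,-.025))
for nm in ["wrist","scene"]:
    c=capture(nm); np.savez(nm+"1.npz",**c); cv2.imwrite(f"pics/{nm}1.png",c["frame"][:,:,::-1])
    W=cloud(c);S=slope(W);g=c["frame"].astype(int).sum(-1)
    for y in (-.15,-.1,-.05,0,.05,.1):
        k=(abs(S[...,1]-y)<.02)&(S[...,2]<.06)&(S[...,2]>.0)&(S[...,0]>.014)&(S[...,0]<.026)&(g<150)
        print(nm,y,k.sum(),np.median(S[k][:,2]) if k.sum() else None)
    r=(abs(S[...,1]+.195)<.035)&(S[...,2]>.07)&(S[...,2]<.14)&(S[...,0]<.08)&(S[...,0]>.022)
    if r.sum(): q=S[r];print("clip",len(q),q.min(0).round(4),q.max(0).round(4));b=q[q[:,1]>-.182];print("cone",len(b),b.mean(0) if len(b) else 0,b[:,1].max() if len(b) else 0)
```

```text
[ 13.8 -31.  -58.3   5.6 -13.   82.3] [ 0.42146993 -0.10082579  0.28696686] [-178.56616145  -49.80422372   10.32540285] 3.3167
(array([-0.1042, -0.0108,  0.0768]), array([-0.0153,  0.0022, -0.0006]), array([ 0.1962, -0.0127,  0.0795]))
wrist -0.15 163 0.021381537898931297
wrist -0.1 155 0.021208515070220122
wrist -0.05 144 0.021195344309192017
wrist 0 145 0.021074850527183865
wrist 0.05 152 0.020947653512982205
wrist 0.1 145 0.02079874348906383
clip 1474 [ 0.022 -0.229  0.09 ] [ 0.0437 -0.1743  0.1157]
cone 60 [ 0.03214351 -0.1790651   0.10275267] -0.17431368964787142
scene -0.15 76 0.022982669059575245
scene -0.1 80 0.02329219093786519
scene -0.05 83 0.022967084519061477
scene 0 90 0.023058397636344673
scene 0.05 100 0.022901811888765635
scene 0.1 100 0.023034497787366673
clip 220 [ 0.0221 -0.2257  0.0922] [ 0.0396 -0.1719  0.1217]
cone 24 [ 0.02788661 -0.1780507   0.1072858 ] -0.171942903838934
```

View pics/wrist1.png

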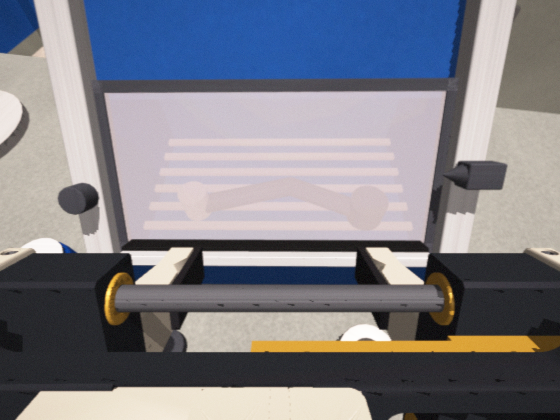

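The wrist view shows the lip strip across row 245, the pointed clip's cone tip at (445,175), the round clip at (78,198), and the open fingers just in front of the lip. Joint 3 is at its limit here, so I'll move forward first and see how the joints respond.

>>> apply_moves --pt "1 -0.005 0 0.025 0 0 0" --pt "1 -0.005 0 0.025 0 0 0" --pt "1 -0.005 -0.005 0.02 -0.007 0 0" --pt "1 -0.005 -0.005 0 -0.008 0 0" --pt "1 0 0 0 0 0 0"

```text
time_s: 3.83
tcp_pos: [0.4586, -0.0959, 0.2275]
eef_rot: [-178.5, -49.1, 10.3]
contact_force: [0.8, -1.1, 0.7]
gripper_width: 0.0873
gripper_force: 0.0
```

Run:
```python
from plant import *
from h import *
st=get_state();print(st["joints"].round(1),st["tcp_pos"],st["eef_rot"],st["time_s"]);print(rel(st,.12,0,-.025))
```

```text
[  8.7 -17.8 -51.3 -19.4  -7.9 110.3] [ 0.45862261 -0.0958801   0.22753143] [-178.53260611  -49.08134343   10.26634732] 3.8333
(array([-0.0829, -0.0141,  0.011 ]), array([-0.0152,  0.0102, -0.0011]), array([ 0.1293, -0.0145,  0.058 ]))
```

Joint 5 is close to zero, which is a wrist singularity. I'll fit a quick kinematic model from the logged states so I can choose a safe tilt.

```bash
cat > fk.py <<'E'
import numpy as np
from scipy.spatial.transform import Rotation as Ro
from scipy.optimize import least_squares
def fk(q,p):
    a1,d1,L2,a3,L4,L6=p; q1,q2,q3,q4,q5,q6=q
    e=lambda ax,a:Ro.from_euler(ax,a,degrees=True)
    R1=e('z',q1);R2=R1*e('y',q2);R3=R2*e('y',-q3);R4=R3*e('x',S4*q4);R5=R4*e('y',-q5);R6=R5*e('x',S6*q6)
    t=R1.apply([a1,0,d1])+R2.apply([0,0,L2])+R3.apply([L4,0,a3])+R5.apply([L6,0,0])
    return t,R6*B
S4=1;S6=1;B=Ro.identity()
D=[([83.2012,20.589,.6325,-.0212,-70.1363,-16.5068],[.26689,.61948,.24463],[179.905,-.007,-23.313]),
([67.7,-.3,-20.6,0,-69.7,32.7],[.34111,.32689,.28046],[-180,.008,10.454]),
([13.8,-31,-58.3,5.6,-13,82.3],[.42147,-.10083,.28697],[-178.566,-49.804,10.325]),
([8.7,-17.8,-51.3,-19.4,-7.9,110.3],[.45862,-.09588,.22753],[-178.533,-49.081,10.266])]
best=None
for S4 in(1,-1):
  for S6 in(1,-1):
    B=Ro.identity();B=fk(D[0][0],np.zeros(6))[1].inv()*Ro.from_euler('xyz',D[0][2],degrees=True)
    r=least_squares(lambda p:np.concatenate([fk(q,p)[0]-t for q,t,_ in D]),[.05,.35,.35,0,.35,.2])
    ang=[np.degrees((fk(q,r.x)[1].inv()*Ro.from_euler('xyz',e,degrees=True)).magnitude()) for q,_,e in D]
    if best is None or max(ang)<best[0]: best=(max(ang),S4,S6,B,r.x,r.fun,ang)
_,S4,S6,B,P,res,ang=best
lo=np.array([-176.03,-82.01,-58.28,-173.87,-174.79,-173.66]);hi=np.array([176.03,121.73,71.71,95.51,-.11,173.66])
def ik(t,R,q0):
    f=lambda q:np.concatenate([(fk(q,P)[0]-t)*10,(fk(q,P)[1].inv()*R).as_rotvec()])
    r=least_squares(f,np.clip(q0,lo+.1,hi-.1),bounds=(lo,hi),x_scale=30); return r.x,np.sqrt(2*r.cost)
E
python3 - <<'E'
from fk import *
from h import *
print(S4,S6,P.round(4),abs(res).max(),np.round(ang,2))
for T in(50,40,35,30,25):
  Rt=Ro.from_matrix(np.array([d,-l,-z]).T)*Ro.from_rotvec([0,np.radians(T),0])
  for N,S in((.15,-.03),(.03,-.03),(.03,.085)):
    p=O+M.T@np.array([N,0,S])
    best=min((ik(p,Rt,q0) for q0 in([0,0,-30,0,-20,80],[-5,10,-30,-20,-30,10],[-10,-20,-40,-170,-30,-90])),key=lambda k:k[1])
    print(T,N,S,best[0].round(1),round(best[1],4))
E
```

```text
-1 -1 [-0.2527  0.5444  0.5592 -0.1698  0.8025  0.3812] 0.19128977394632374 [0.   0.05 0.06 0.06]
50 0.15 -0.03 [ -56.5   -2.3  -46.9  -70.8  -48.3 -151.3] 0.0
50 0.03 -0.03 [ -34.8   14.3  -39.   -95.1  -33.1 -141. ] 0.0
50 0.03 0.085 [ -24.3    6.8  -36.1  -84.4  -26.  -162.2] 0.0
40 0.15 -0.03 [ -44.7   -6.7  -45.7  -56.   -40.  -173.7] 0.0088
40 0.03 -0.03 [ -27.6   10.3  -37.2  -70.   -24.9 -171. ] 0.0
40 0.03 0.085 [-19.5   4.9 -32.9 -50.4 -24.6 161.5] 0.0
35 0.15 -0.03 [-38.3  -7.8 -44.2 -44.7 -37.8 171.1] 0.0
35 0.03 -0.03 [-24.3   9.4 -35.7 -53.1 -24.1 170.1] 0.0
35 0.03 0.085 [-17.4   4.9 -30.7 -35.8 -27.2 146. ] 0.0
30 0.15 -0.03 [-33.2  -7.8 -42.4 -34.2 -37.9 157.7] 0.0
30 0.03 -0.03 [-21.4   9.1 -33.7 -37.3 -25.8 152.6] 0.0
30 0.03 0.085 [-15.4   5.5 -28.3 -24.8 -31.2 134.3] 0.0
25 0.15 -0.03 [-28.7  -7.1 -40.2 -24.7 -39.7 145.8] 0.0
25 0.03 -0.03 [-18.7   9.5 -31.5 -24.9 -29.2 138.8] 0.0
25 0.03 0.085 [-13.5   6.5 -25.6 -17.  -36.  125.8] 0.0
```

```bash
sed -i 's/a1,d1,L2,a3,L4,L6=p;/a1,d1,L2,a3,L4,L6,b=p;/; s/R1.apply(\[a1,0,d1\])/R1.apply([a1,b,d1])/; s/np.zeros(6)/np.zeros(7)/; s/\[.05,.35,.35,0,.35,.2\]/[.05,.35,.35,0,.35,.2,-.19]/' fk.py
cat > t.py <<'E'
from fk import *
from h import *
print(S4,S6,P.round(4),abs(res).max(),np.round(ang,2))
for T in(50,45,40,35,30,25):
  Rt=Ro.from_matrix(np.array([d,-l,-z]).T)*Ro.from_rotvec([0,np.radians(T),0])
  for N,S in((.15,-.03),(.03,-.03),(.03,.085)):
    p=O+M.T@np.array([N,0,S])
    for q0 in([10,0,-30,0,-20,100],[10,0,-30,-160,-20,-80]):
      b=ik(p,Rt,q0); print(T,N,S,b[0].round(1),round(b[1],4))
E
python3 t.py
```

```text
-1 -1 [-0.4513  0.7889  0.6231 -0.2956  1.0464  0.4871 -0.1894] 0.021195651765201662 [0.   0.05 0.06 0.06]
50 0.15 -0.03 [ 10.4 -15.6 -55.7 -83.7  -3.1 173.7] 0.0545
50 0.15 -0.03 [   6.8  -13.4  -54.4  -99.4   -5.8 -168.2] 0.0533
50 0.03 -0.03 [ 1.360e+01  4.500e+00 -4.180e+01 -8.590e+01 -1.000e-01  1.737e+02] 0.1186
50 0.03 -0.03 [  12.5    8.2  -42.3 -173.9  -10.5  -97.4] 0.0483
50 0.03 0.085 [ 21.7  -1.7 -43.1  95.5  -8.7 -12.9] 0.0007
50 0.03 0.085 [  13.2    0.7  -40.6 -173.9   -1.2  -97.9] 0.0396
45 0.15 -0.03 [ 16.1 -21.2 -56.9   6.6  -9.5  79.5] 0.0522
45 0.15 -0.03 [  -1.4   -9.9  -51.2  -88.2  -12.2 -173.7] 0.0965
45 0.03 -0.03 [ 1.360e+01  4.600e+00 -4.170e+01 -8.600e+01 -1.000e-01  1.737e+02] 0.0479
45 0.03 -0.03 [  13.5    5.2  -42.  -173.9   -2.   -98.3] 0.0426
45 0.03 0.085 [ 19.5  -2.7 -41.2  43.1  -9.4  40.8] 0.0
45 0.03 0.085 [ 1.320e+01  5.000e-01 -4.040e+01 -9.820e+01 -1.000e-01 -1.737e+02] 0.0806
40 0.15 -0.03 [ 24.1 -27.1 -58.3  18.7 -20.7  61.8] 0.0406
40 0.15 -0.03 [ -10.6   -6.2  -47.6  -81.   -20.1 -173.7] 0.1698
40 0.03 -0.03 [ 23.1   0.9 -43.4  52.  -10.3
[... 780 characters left out ...]
30 0.03 -0.03 [ 18.2   1.6 -37.9  10.8 -21.1  73.2] 0.0
30 0.03 -0.03 [ 1.370e+01  4.900e+00 -4.160e+01 -9.900e+01 -1.000e-01 -1.737e+02] 0.2397
30 0.03 0.085 [ 16.   -1.1 -33.2   5.9 -28.2  80. ] 0.0
30 0.03 0.085 [ 1.320e+01  8.000e-01 -4.030e+01 -9.850e+01 -1.000e-01 -1.737e+02] 0.3332
25 0.15 -0.03 [ 21.5 -18.8 -47.7   7.8 -36.8  73.7] 0.0
25 0.15 -0.03 [ -22.9   -0.9  -41.3  -68.6  -33.2 -173.7] 0.4026
25 0.03 -0.03 [ 16.9   2.9 -34.8   5.9 -27.6  78.9] 0.0
25 0.03 -0.03 [ 1.370e+01  5.000e+00 -4.150e+01 -9.910e+01 -1.000e-01 -1.737e+02] 0.3255
25 0.03 0.085 [ 15.3   0.6 -29.9   3.6 -34.6  82.6] 0.0
25 0.03 0.085 [ 1.320e+01  9.000e-01 -4.030e+01 -9.860e+01 -1.000e-01 -1.737e+02] 0.4196
```

>>> apply_moves --pt "1 0 0 0 0 -0.055 0" --pt "1 0 0 0 0 -0.055 0" --pt "1 0 0 0 0 -0.055 0" --pt "1 0 0 0 0 -0.055 0" --pt "1 0 0 0 0 0 0" --pt "1 0 0 0 0 0 0"

```text
time_s: 4.33
tcp_pos: [0.4589, -0.0997, 0.2302]
eef_rot: [-179.0, -32.0, 10.8]
contact_force: [-0.4, -0.3, 0.2]
gripper_width: 0.0874
gripper_force: 0.0
```

```bash
cat >> h.py <<'E'
Rt=(Ro.from_matrix(np.array([d,-l,-z]).T)*Ro.from_rotvec([0,np.radians(30),0])).as_matrix()
E
cat > w.py <<'E'
from plant import *
from h import *
import sys
st=get_state();print(st["joints"].round(1),st["tcp_pos"].round(4),st["contact_force"].round(1),st["time_s"]);
for a in sys.argv[1:]: print(a,*rel(st,*map(float,a.split(","))))
E
python3 w.py .10,0,-.03 .038,0,-.03
```

```text
[ 11.2 -14.7 -46.1  -1.7 -26.6  91.1] [ 0.4589 -0.0997  0.2302] [-0.4 -0.3  0.2] 4.3333
.10,0,-.03 [-0.0756 -0.0176  0.0579] [-0.0131 -0.0224  0.0038] [ 0.1313 -0.0183  0.0598]
.038,0,-.03 [-0.0565 -0.0162  0.1169] [-0.0131 -0.0224  0.0038] [ 0.1313 -0.0183  0.0598]
```

>>> apply_moves --pt "1 -0.0125 -0.003 0.005 -0.013 -0.022 0.004" --pt "1 -0.0125 -0.003 0.01 0 0 0" --pt "1 -0.0125 -0.003 0.01 0 0 0" --pt "1 -0.0125 -0.003 0.01 0 0 0" --pt "1 -0.0125 -0.003 0.01 0 0 0" --pt "1 -0.0125 -0.003 0.01 0 0 0" --pt "1 0 0 0 0 0 0" --pt "1 0 0 0 0 0 0"

```text
time_s: 5.0
tcp_pos: [0.4225, -0.0958, 0.1485]
eef_rot: [-179.0, -29.7, 10.3]
contact_force: [-0.6, -0.3, 1.7]
gripper_width: 0.0875
gripper_force: 0.0
```

```bash
python3 w.py .10,0,-.03 .038,0,-.03
```

```text
[ 14.3 -11.5 -58.3   4.2 -13.6  82.5] [ 0.4225 -0.0958  0.1485] [-0.6 -0.3  1.7] 5.0
.10,0,-.03 [-0.0023 -0.0078  0.0071] [-0.0108  0.003  -0.0008] [ 0.1057 -0.008  -0.0254]
.038,0,-.03 [ 0.0192 -0.0069  0.0653] [-0.0108  0.003  -0.0008] [ 0.1057 -0.008  -0.0254]
```

>>> apply_moves --pt "1 0.003 0 0.013 0 0 0" --pt "1 0.004 -0.001 0.013 0 0 0" --pt "1 0.004 -0.002 0.013 -0.005 0 0" --pt "1 0.004 -0.002 0.013 -0.006 0 0" --pt "1 0.004 -0.002 0.013 0 0 0" --pt "1 0 0 0 0 0 0" --pt "1 0 0 0 0 0 0"

```text
time_s: 5.58
tcp_pos: [0.4713, -0.0871, 0.1035]
eef_rot: [-178.9, -29.3, 10.4]
contact_force: [0.3, -0.0, -0.6]
gripper_width: 0.0877
gripper_force: 0.0
```

```bash
python3 w.py .038,0,-.03 .038,0,.09
python3 - <<'E'
from plant import *
import cv2
cv2.imwrite("pics/side2.png",cv2.resize(capture("side")["frame"][90:290,180:400,::-1],None,fx=3,fy=3))
E
```

```text
[ 13.2   0.2 -58.3   6.5  -2.1  81.1] [ 0.4713 -0.0871  0.1035] [ 0.3 -0.  -0.6] 5.5833
.038,0,-.03 [-0.0016 -0.0082  0.0016] [-0.0123  0.0072 -0.0001] [ 0.0388 -0.0082 -0.028 ]
.038,0,.09 [ 0.1107 -0.009  -0.0407] [-0.0123  0.0072 -0.0001] [ 0.0388 -0.0082 -0.028 ]
```

View pics/side2.png

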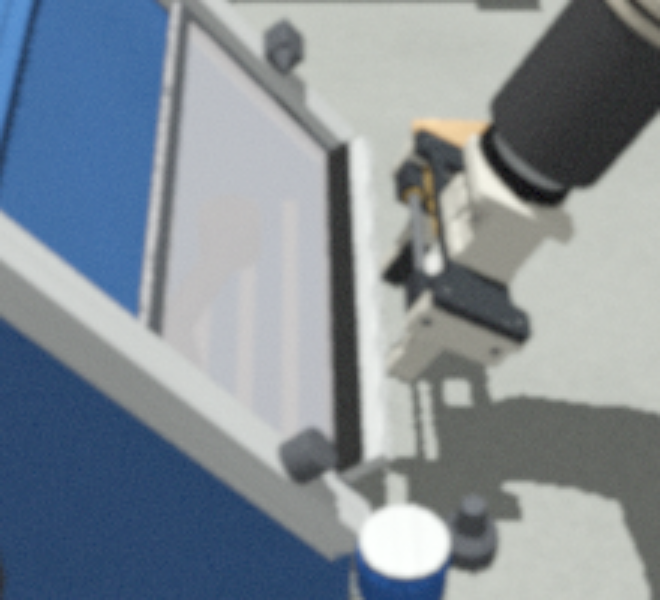

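The side view shows the gripper in front of the lip, with its fingers reaching below the lip edge at (380,370) and clear of the can and ball joint. Next I'll raise it slowly to contact.

>>> apply_moves --pt "1 0.0019 0 -0.0006 0 0 0" --pt "1 0.0019 0 -0.0006 0 0 0" --pt "1 0.0019 0 -0.0006 0 0 0" --pt "1 0.0019 0 -0.0006 0 0 0" --pt "1 0.0019 0 -0.0006 0 0 0" --pt "1 0.0019 0 -0.0006 0 0 0" --pt "1 0.0019 0 -0.0006 0 0 0" --pt "1 0.0019 0 -0.0006 0 0 0" --pt "1 0.0019 0 -0.0006 0 0 0" --pt "1 0.0019 0 -0.0006 0 0 0" --pt "1 0.0019 0 -0.0006 0 0 0" --pt "1 0.0019 0 -0.0006 0 0 0" --pt "1 0.0019 0 -0.0006 0 0 0" --pt "1 0.0019 0 -0.0006 0 0 0"

```text
time_s: 6.8
tcp_pos: [0.4894, -0.0842, 0.1234]
eef_rot: [-178.9, -29.3, 10.4]
contact_force: [-4.7, 1.4, -1.7]
gripper_width: 0.0876
gripper_force: 2.4
```

```bash
cat > lip.py <<'E'
from plant import *
from h import *
for nm in ["scene","side","wrist"]:
    c=capture(nm);W=cloud(c);S=slope(W);g=c["frame"].astype(int).sum(-1);o=[]
    for y in (-.14,-.1,.1,.14):
        k=(abs(S[...,1]-y)<.02)&(S[...,2]<.17)&(S[...,2]>.0)&(S[...,0]>.014)&(S[...,0]<.026)&(g<150)
        o.append((int(k.sum()),round(float(np.median(S[k][:,2])),4) if k.sum() else None))
    print(nm,o)
E
python3 w.py .038,0,.09; python3 lip.py
```

```text
[ 13.1  -0.5 -52.9   1.6  -8.3  86. ] [ 0.4894 -0.0842  0.1234] [-4.7  1.4 -1.7] 6.8
.038,0,.09 [ 0.0849 -0.0093 -0.0325] [-0.0123  0.0079 -0.0002] [ 0.0375 -0.0086 -0.001 ]
scene [(68, 0.0292), (70, 0.0288), (85, 0.0286), (88, 0.0285)]
side [(0, None), (0, None), (2, 0.0296), (3, 0.0288)]
wrist [(854, 0.0279), (1186, 0.0278), (1096, 0.0274), (411, 0.0273)]
```

>>> apply_moves --pt "1 0.0025 0 -0.0009 0 0 0" --pt "1 0.003 0 -0.0011 0 0 0" --pt "1 0.0038 0 -0.0014 0 0 0" --pt "1 0.0038 0 -0.0014 0 0 0" --pt "1 0.0038 0 -0.0014 0 0 0" --pt "1 0.0038 0 -0.0014 0 0 0" --pt "1 0.0038 0 -0.0014 0 0 0" --pt "1 0.0038 0 -0.0014 0 0 0" --pt "1 0.0038 0 -0.0014 0 0 0" --pt "1 0.0038 0 -0.0014 0 0 0" --pt "1 0.0038 0 -0.0014 0 0 0" --pt "1 0.0038 0 -0.0014 0 0 0" --pt "1 0.0038 0 -0.0014 0 0 0" --pt "1 0.0038 0 -0.0014 0 0 0" --pt "1 0.0038 0 -0.0014 0 0 0" --pt "1 0.0038 0 -0.0014 0 0 0" --pt "1 0.0038 0 -0.0014 0 0 0" --pt "1 0.0032 0 -0.0012 0 0 0" --pt "1 0.002 0 -0.0007 0 0 0" --pt "1 0.001 0 -0.0004 0 0 0"

```text
time_s: 8.62
tcp_pos: [0.5367, -0.0758, 0.1798]
eef_rot: [-178.9, -29.4, 10.4]
contact_force: [-7.0, 1.7, 0.1]
gripper_width: 0.0874
gripper_force: 2.9
```

```bash
cat >> lip.py <<'E'
    r=(abs(S[...,1]+.195)<.035)&(S[...,2]>.07)&(S[...,2]<.14)&(S[...,0]<.08)&(S[...,0]>.024)&(g<330)
    q=S[r]; b=q[q[:,1]>-.184]; a=q[(q[:,1]<-.192)&(q[:,0]>.034)]
    if len(a): print("  clip block s",np.percentile(a[:,2],[1,50,99]).round(4),"cone",len(b),np.median(b,0).round(4) if len(b) else 0)
    cv2.imwrite(f"pics/{nm}_f.png",c["frame"][:,:,::-1])
E
sed -i 's/^    print(nm,o)/    print(nm,o)/' lip.py; python3 w.py .038,0,.09; python3 lip.py
python3 -c "
import cv2;a=cv2.imread('pics/wrist_f.png');b=cv2.imread('pics/scene_f.png')[60:200,120:300]
cv2.imwrite('pics/w3.png',a)"
```

```text
[ 12.7  -1.5 -43.1  -0.  -19.   88. ] [ 0.5367 -0.0758  0.1798] [-7.   1.7  0.1] 8.6167
.038,0,.09 [ 0.0155 -0.009  -0.0067] [-0.0125  0.0069 -0.0001] [ 0.037  -0.0088  0.0731]
scene [(78, 0.1032), (76, 0.103), (95, 0.1026), (100, 0.1028)]
  clip block s [0.0959 0.1153 0.1196] cone 36 [ 0.0281 -0.1793  0.1071]
side [(2, 0.1025), (2, 0.1031), (3, 0.1017), (3, 0.1016)]
  clip block s [0.0963 0.1059 0.1122] cone 16 [ 0.0277 -0.1759  0.1038]
wrist [(854, 0.1012), (1214, 0.1012), (1097, 0.1007), (387, 0.1007)]
```

View pics/w3.png

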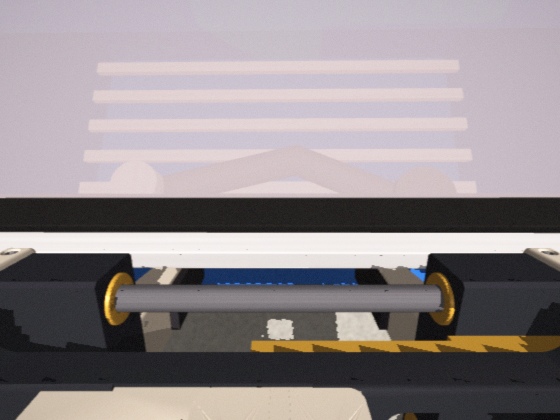

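The wrist view shows the lip with its black strip (row 215) resting on both open fingers; the clip is out of this view. About 10.5 mm of travel is left.

>>> apply_moves --pt "1 0.0015 0 -0.0005 0 0 0" --pt "1 0.002 0 -0.0007 0 0 0" --pt "1 0.002 0 -0.0007 0 0 0" --pt "1 0.002 0 -0.0007 0 0 0" --pt "1 0.0014 0 -0.0005 0 0 0" --pt "1 0.001 0 -0.0004 0 0 0" --pt "1 0 0 0 0 0 0" --pt "1 0 0 0 0 0 0" --pt "1 0 0 0 0 0 0" --pt "1 0 0 0 0 0 0"

```text
time_s: 9.6
tcp_pos: [0.5434, -0.0746, 0.1876]
eef_rot: [-178.9, -29.4, 10.4]
contact_force: [-6.8, 0.9, 1.0]
gripper_width: 0.0877
gripper_force: 2.7
```

```bash
python3 w.py .038,0,.07; python3 lip.py; python3 -c "
import cv2;b=cv2.imread('pics/scene_f.png')[60:190,130:310]
cv2.imwrite('pics/s4.png',cv2.resize(b,None,fx=4.4,fy=4.4,interpolation=cv2.INTER_CUBIC))"
```

```text
[ 12.6  -1.5 -41.8  -0.1 -20.3  88.1] [ 0.5434 -0.0746  0.1876] [-6.8  0.9  1. ] 9.6
.038,0,.07 [-0.0131 -0.0089  0.0038] [-0.0125  0.0068 -0.0001] [ 0.0368 -0.009   0.0835]
scene [(76, 0.1137), (83, 0.1136), (104, 0.113), (105, 0.1132)]
  clip block s [0.0923 0.1129 0.1191] cone 39 [ 0.0279 -0.1798  0.1086]
side [(4, 0.1139), (4, 0.1127), (0, None), (5, 0.1121)]
  clip block s [0.0977 0.1047 0.1149] cone 5 [ 0.0253 -0.1706  0.1118]
wrist [(857, 0.1116), (1214, 0.1115), (1102, 0.1111), (376, 0.111)]
```

View pics/s4.png

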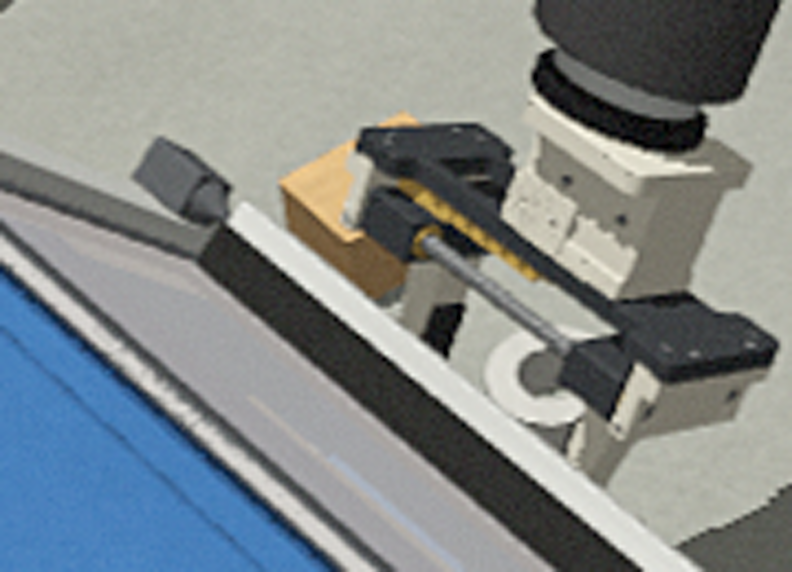

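The cone tip meets the lip's end at about (225,215), so they are level. Now I'll drop the fingers away and back off.

>>> apply_moves --pt "1 -0.002 0 0.0007 0 0 0" --pt "1 -0.004 0 0.0014 0 0 0" --pt "1 -0.005 0 0.0018 0 0 0" --pt "1 -0.005 0 0.0018 0 0 0" --pt "1 -0.004 0 0.0014 0 0 0" --pt "1 -0.003 0 -0.008 0 0 0" --pt "1 -0.005 0 -0.014 0 0 0" --pt "1 -0.005 0 -0.014 0 0 0" --pt "1 -0.005 0 -0.014 0 0 0" --pt "1 -0.005 0 -0.014 0 0 0" --pt "1 0 0 -0.014 0 0 0" --pt "1 0 0 -0.01 0 0 0" --pt "1 0 0 0 0 0 0" --pt "1 0 0 0 0 0 0" --pt "1 0 0 0 0 0 0" --pt "1 0 0 0 0 0 0" --pt "1 0 0 0 0 0 0"

```text
time_s: 11.17
tcp_pos: [0.4683, -0.0902, 0.2364]
eef_rot: [-178.9, -29.3, 10.4]
contact_force: [-1.1, -0.4, -0.5]
gripper_width: 0.0876
gripper_force: 0.0
```

```bash
python3 w.py .038,0,.07; python3 lip.py; python3 -c "
import cv2;b=cv2.imread('pics/wrist_f.png')
cv2.imwrite('pics/w5.png',b)"
```

```text
[ 12.9 -13.4 -43.9   0.3 -30.1  87.6] [ 0.4683 -0.0902  0.2364] [-1.1 -0.4 -0.5] 11.1667
.038,0,.07 [ 0.0299 -0.0091  0.0839] [-0.0123  0.0072 -0.0002] [ 0.1269 -0.0107  0.0715]
scene [(82, 0.1137), (86, 0.1135), (102, 0.113), (111, 0.1131)]
  clip block s [0.0938 0.1148 0.1217] cone 29 [ 0.0278 -0.1792  0.1083]
side [(10, 0.1135), (16, 0.113), (25, 0.1126), (33, 0.1126)]
  clip block s [0.0942 0.1056 0.1175] cone 10 [ 0.0256 -0.1807  0.1115]
wrist [(367, 0.1117), (359, 0.1116), (341, 0.1112), (324, 0.1111)]
  clip block s [0.0898 0.0978 0.1148] cone 335 [ 0.0302 -0.1778  0.1075]
```

View pics/w5.png

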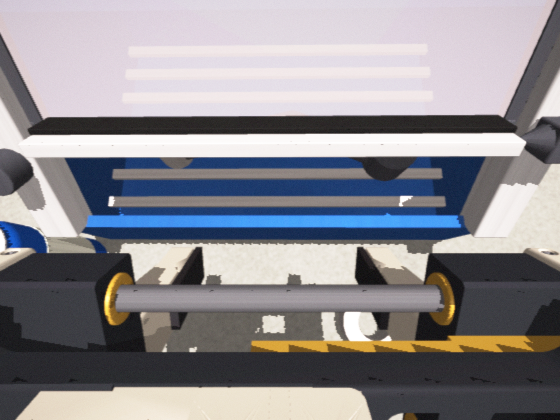

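The wrist view shows the cone tip at about (523,137), at the middle of the lip's end (rows 120–153). The window has stayed put and the gripper is clear.

```bash
python3 -c "
from plant import *
print(close_job())"
```

```text
the job is handed in; nothing more can be done
None
```

The job is handed in, though `close_job()` gave no verdict: the window stands with its lip end level with the pointed clip to within about 1–2 mm by the cameras, the gripper is clear, and I saw no contact with the clips or bench objects.

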